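# Dispense two ampoules with the rocker paddle

### The arm

A 6-joint arm with a two-finger parallel gripper is mounted at the origin on the work surface. World frame = base frame: x ahead of the robot, y to its left, z up, the work surface at z = 0. Lengths are in m, angles in rad, forces in N, time in s.
With the tool pointing down it reaches from about 0.325 to 0.775 m from the base axis. Payload 5.5 kg.
Tool frame: the origin (TCP) lies between the finger pads; the fingertips stand 8 mm ahead of it and the grasp point (between the pads) lies 11 mm behind it (tcp_to_tips is the distance from the TCP to the fingertips, in m); z points along the fingers, y is the direction in which the jaws open and shut (so a half turn about z gives the same grasp; the last joint's range is limited). The gripper opens to 88 mm and grips with 3 to 60 N. Pads are 20 mm wide; open, the fingers measure 115 mm over their backs; the gripper's body (75 mm by 178 mm) begins 61 mm behind the grasp point.
Start: joints at [-1.245, 0.091, 1.231, -0, 1.82, -0.057], TCP at [0.224, -0.557, 0.231] pointing down, gripper open.
Joint ranges: [-2.87, 2.87], [-0.86, 2.18], [0.17, 2.46], [-1.51, 4.65], [0.06, 2.69], [-2.65, 2.65]. Speed limits (rad/s): [2.57, 2.57, 3.01, 3.14, 3.14, 3.14].

### API

Orientations are given as a unit quaternion [w, x, y, z].
In Python, from bench import * gives the robot as it stands. Calls block until the motion is done:
- move_to(position, orientation): joint-space move of the TCP to a pose.
- move_l(position, speed=0.15, orientation=None): straight line of the TCP; orientation=None keeps the orientation; speed is the mean speed in m/s.
- movej(angles): joint-space move.
- gripper_open() and close(): open the fingers fully, or close them until they stop; the grip force is fixed at half the most.
- hold(seconds).
- inverse_kinematics(position, orientation): joint angles nearest the present ones, or None.
- state(): the state.
- get_image(name): name is "scene" or "top" or "wrist"; returns a dict with "frame" (420x560x3 uint8, blue, green, red), "depth" (420x560 float32, m along the optical axis (not along the pixel's ray), 0 where there is no reading), "camera_matrix" (3x3 intrinsics, pixels), "k1" (the pictures are not rectified: a ray, as slopes to the right and down, at radius r is drawn at 1 + k1 r^2 times it, then the intrinsics apply), "view" (4x4, takes a point from world to camera coordinates). Camera axes: x right, y up, looking along -z (the intrinsics and any distortion apply to the point x, -y, -z); pixel columns grow to the right and rows downward; lengths in m; the calibration is good to about 2 mm. A picture is of the moment at which its call begins.
A pose or a line that the arm cannot do raises IKError and nothing moves.
- job_done(): hands the job in, once; it reports no verdict.
The state is a dict: "time": time; "joint_pos": joint angles; "dq": joint speeds; "joint_torque": joint torques, N m; "ee_pos": TCP position; "ee_rot": TCP orientation; "ft_force": force on the tool from outside, world axes, zero at the start; "moment": the same for the moment, N m; "finger_gap": finger opening in m.
Only numpy, scipy, OpenCV 4.12 (cv2) and the standard library are available. Lean on these libraries where they do the work, as an engineer would, in place of code of your own. Each camera call takes 0.05 s, during which the arm holds its last target. There are 200 camera calls.

### The job

Dispense exactly two of the four amber ampoules: press the blue paddle of the dispenser fully down so that the red gate at the other end lifts and one ampoule rolls down the chute into the white pick-up well at its low end, let the paddle come all the way up again so that the next ampoule rolls to the gate, then press and release it a second time. Leave the other two ampoules waiting behind the closed gate. Touch only the paddle and rocker: do not touch the ampoules or the gate, lift nothing, and leave the airway box, the stopper jar and the gauge dial where they are.

Things in the scene. Friction and masses are not known exactly. Their poses are not given: they have to be found in the camera images.
- dispenser: Fixed grey steel ampoule dispenser, base 180 x 216 mm. Origin on the counter surface; x points from paddle to chute, y uphill along the chute, z up. In this frame: paddle centre x -135, y 0 mm; rocker pivot (axis along y) x -40, z 75 mm, between posts 87 mm high at y +-22 mm; chute centre line x 72 mm, 80 mm wide inside, 14 mm side walls.
- chute_gate (a point): Point on the chute floor at the gate, on the chute's centre line, 42 mm above the counter. The chute slopes 13 degrees, from y +83 mm down to a rubber stop at y -117 mm (dispenser frame). Ampoules wait uphill of here, the first with its axis at y -2 mm. A steel catch rises through the floor behind the first as the gate lifts: one full press lets out one; the next rolls down when the paddle is up.
- well (a point): Centre of the pick-up well, a white patch of chute floor 56 mm long at the low end, y -60 to -117 mm in the dispenser's frame. The first ampoule comes to lie against the rubber stop (axis at y about -111 mm), the second against the first (y about -93 mm).
- rocker (a joint): Angle of the rocking lever in rad: 0 = paddle up, gate closed; 0.24 = paddle fully down on its stop, gate fully lifted; the gate lets an ampoule through from about 0.19. A damped spring returns it to 0 in about 0.2 s. Pressing at the paddle centre takes about 3 N at first and 6 N (a little more if fast) when fully down, and the paddle centre moves down 23 mm in all.
- paddle_top (a point): Centre of the top face of the blue plastic paddle, 40 (along the rocker) x 44 mm, 8 mm thick, on the rocker's end nearest the robot, 95 mm from the pivot; 81 mm above the counter when up. Tilts with the rocker.
- gate (a point): Red plastic gate plate on the other end of the rocker, 100 mm beyond the pivot: 40 mm wide, 36 mm high, 3 mm thick; this point lies on the rocker arm, 32 mm above the plate's lower edge, 75 mm above the counter when closed.
- ampoule1: Amber glass ampoule with a paper band, 18 mm diameter, 72 mm long with its thin tip, lying across the chute; origin on its axis at mid-length, x along its axis to the tip. The first: it lies against the gate at the start. About 18 g.
- ampoule2: Amber glass ampoule with a paper band, 18 mm diameter, 72 mm long with its thin tip, lying across the chute; origin on its axis at mid-length, x along its axis to the tip. The second in the queue. About 18 g.
- ampoule3: Amber glass ampoule with a paper band, 18 mm diameter, 72 mm long with its thin tip, lying across the chute; origin on its axis at mid-length, x along its axis to the tip. The third in the queue. About 18 g.
- ampoule4: Amber glass ampoule with a paper band, 18 mm diameter, 72 mm long with its thin tip, lying across the chute; origin on its axis at mid-length, x along its axis to the tip. The last, furthest uphill. About 18 g.
- airway_box: Loose green plastic airway box, 164 x 104 x 57 mm, beside the dispenser's high end. Origin at the centre of its underside. To be left alone.
- stopper_jar: Loose black rubber stopper jar, 48 mm diameter, 65 mm high, standing to the left of the paddle. Origin at the centre of its underside. To be left alone.
- gauge_dial: Loose silver blood pressure gauge dial lying face up, 64 mm diameter, 28 mm high, to the right of the paddle. Origin at the centre of its underside. To be left alone.
Mind the look-alikes: they are no part of the job. Leave any green or yellow look-alike of the ampoule2 alone.

How it is judged:
On the way:
1. the first ampoule has rolled into the well while the other three are still behind the gate (y of ampoule1 in the frame of dispenser between -0.13 and -0.07 m and z of ampoule1 in the frame of dispenser below 0.05 m and y of ampoule2 in the frame of dispenser between -0.008 and 0.085 m and z of each of ampoule2, ampoule3, ampoule4 in the frame of dispenser below 0.085 m and y of ampoule3 in the frame of dispenser between -0.008 and 0.085 m and y of ampoule4 in the frame of dispenser between -0.008 and 0.085 m), for 0.1 s.
At the end, for the whole second after the job is handed in: Ampoules 1 and 2 lie at rest (under 30 mm/s) in the well (axis between y -70 and -130 mm in the dispenser's frame), ampoules 3 and 4 still wait at rest uphill of the gate (y above -8 mm), the paddle is up (rocker under 0.04 rad), and the box, jar and dial are within 15 mm of where they started (y of ampoule1 in the frame of dispenser between -0.13 and -0.07 m and z of each of ampoule1, ampoule2 in the frame of dispenser below 0.05 m and y of ampoule2 in the frame of dispenser between -0.13 and -0.07 m and y of ampoule3 in the frame of dispenser between -0.008 and 0.085 m and z of each of ampoule3, ampoule4 in the frame of dispenser below 0.085 m and y of ampoule4 in the frame of dispenser between -0.008 and 0.085 m and value of joint rocker below 0.04 rad and linear speed of each of ampoule1, ampoule2, ampoule3, ampoule4 below 0.03 m/s and not (distance of any of airway_box, stopper_jar, gauge_dial from where it was at the start of the episode above 0.015 m)); the robot touches nothing.
It fails at once if the robot touches an ampoule (contact force between any of the fingers, the arm and ampoule1 above 0.3 N or contact force between any of the fingers, the arm and ampoule2 above 0.3 N or contact force between any of the fingers, the arm and ampoule3 above 0.3 N or contact force between any of the fingers, the arm and ampoule4 above 0.3 N).
It fails at once if the robot touches the gate instead of pressing the paddle (contact force between any of the fingers, the arm and rocker_c6 above 0.5 N or contact force between any of the fingers, the arm and rocker_c7 above 0.5 N).
It fails at once if an ampoule is lifted out of the chute (z of any of ampoule1, ampoule2, ampoule3, ampoule4 in the frame of dispenser above 0.09 m).
It fails at once if a third ampoule is let out (y of any of ampoule3, ampoule4 in the frame of dispenser below -0.03 m).
It fails at once if the box, jar or dial is moved more than 15 mm or lifted (distance of any of airway_box, stopper_jar, gauge_dial from where it was at the start of the episode above 0.015 m).
It also fails if it takes over 48 s, if anything falls off the work surface, if the arm or the gripper's body presses on something with over 40 N, if the wrist force passes 120 N, or if a joint passes its speed limit or range.

## Working session

There is one attempt and no reset: what is moved stays moved. The work goes in short steps, each a Python script; the robot and the scene stay as the last script left them, time stands still between calls to the robot, and variables do not carry over. Pictures are saved under pics/ and viewed, about 8 in all and at most 12, crops included, and the job is handed in when it is done.

```bash
mkdir -p pics; cat > h.py <<'E'
from bench import *
import numpy as np, cv2
def snap(n,f):
    d=get_image(n); cv2.imwrite('pics/'+f+'.png',d['frame']); np.savez('pics/'+f+'.npz',**d); return d
def w(d,u,v,z=None):
    """pixel -> world by depth (or by intersecting with plane z)"""
    K=d['camera_matrix']; a=np.array([(u-K[0,2])/K[0,0],(v-K[1,2])/K[1,1]]); s=a.copy()
    for _ in range(20): s=a/(1+float(d['k1'])*(s@s))
    r=np.array([s[0],-s[1],-1]); T=np.linalg.inv(d['view']); o=T[:3,3]; g=T[:3,:3]@r
    if z is not None: return o+g*(z-o[2])/g[2]
    p=d['depth'][int(v)-1:int(v)+2,int(u)-1:int(u)+2]; return o+g*np.median(p[p>0])
E
python3 - <<'E'
from h import *
a=snap('scene','s0');b=snap('top','t0')
cv2.imwrite('pics/both.png',cv2.resize(np.vstack([a['frame'],b['frame']]),None,fx=.71,fy=.71))
print(state())
E
```

```text
{'time': 0.1, 'joint_pos': array([-1.24472535e+00,  9.17703694e-02,  1.23176214e+00, -5.50335241e-06,
        1.81981951e+00, -5.67157189e-02]), 'dq': array([ 0.00115507, -0.00088684, -0.0033588 ,  0.00082911, -0.00023049,
       -0.00088478]), 'joint_torque': array([ 1.16824838e-03, -4.47858059e+01, -4.07569814e+01,  6.98959362e-02,
        2.84931622e-02, -1.16011502e-04]), 'ee_pos': array([ 0.22400854, -0.55633426,  0.22962973]), 'ee_rot': array([-8.71360284e-04,  9.81739884e-01,  1.90226249e-01, -1.20759209e-04]), 'ft_force': array([-0.21544743,  0.69669657,  0.14110163]), 'moment': array([0.0147564 , 0.01685916, 0.04451337]), 'finger_gap': 0.08783200615893581}
```

View pics/t0.png

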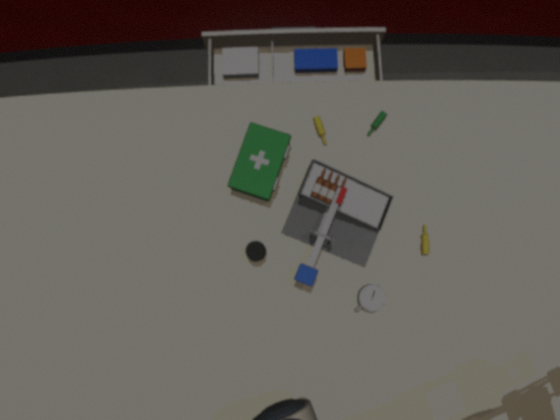

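View pics/s0.png

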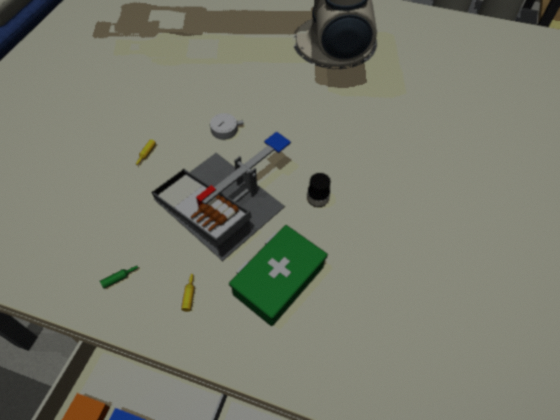

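The top view shows the blue paddle at (307,275), red gate (341,196) and amber queue around (328,187). The jar is at (256,251), the dial at (372,297) and the box at (260,161). The look-alikes are yellow at (320,128) and (426,241), and green at (377,122). The only blue thing on the counter is the paddle; the blue item at (316,60) is in the tray. I'll check the choice in a close crop.

```bash
python3 - <<'E'
from h import *
d=dict(np.load('pics/t0.npz'))
f=d['frame']; cv2.imwrite('pics/c0.png',cv2.convertScaleAbs(cv2.resize(f[150:320,230:410],None,fx=4,fy=3.5*4/3.5*0.88,interpolation=3),alpha=1.6))
def blob(m):
    m[:100]=0
    n,l,s,c=cv2.connectedComponentsWithStats(m.astype(np.uint8)); i=1+np.argmax(s[1:,4]); return c[i],s[i]
F=f.astype(int);B,G,R=F[...,0],F[...,1],F[...,2]
pb,s=blob((B>R+50)&(B>G+40)); print('paddle',pb,s,w(d,*pb),w(d,*pb,z=.081))
rb,s=blob((R>B+90)&(R>G+90)); print('gate',rb,s,w(d,*rb),w(d,*rb,z=.075))
for n,p in dict(jar=(256,251),dial=(372,297),box=(260,161),p1=(318,235)).items(): print(n,w(d,*p))
for p in [(314,163),(390,190),(377,262),(285,226)]: print(p,w(d,*p))
print(np.linalg.inv(d['view'])[:3,3])
E
```

```text
paddle [305.78968254 274.44444444] [296 265  21  20 252] [ 0.46760147 -0.00250802  0.08267897] [ 0.46760204 -0.00258858  0.081     ]Traceback (most recent call last):
  File "<stdin>", line 9, in <module>
  File "<stdin>", line 6, in blob
    return _wrapfunc(a, 'argmax', axis=axis, out=out, **kwds)
    return bound(*args, **kwds)
ValueError: attempt to get argmax of an empty sequence
```

View pics/c0.png

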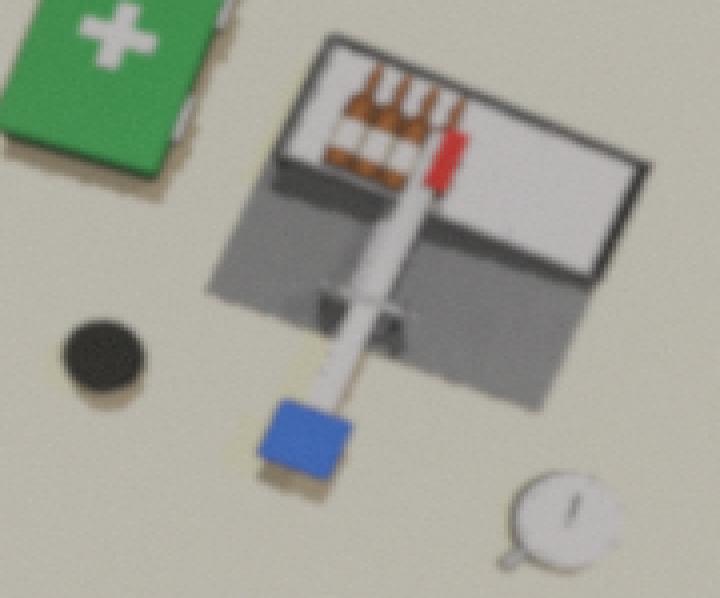

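The crop confirms it: the blue paddle is at the near end of the rocker, the red gate is at the far end, and four amber ampoules wait uphill of it. Next I close the fingers, move above the paddle and check.

```bash
python3 - <<'E'
from h import *
from scipy.spatial.transform import Rotation as Ro
d=dict(np.load('pics/t0.npz'))
p=w(d,305.8,274.4,z=.081); g=w(d,342.5,195.5,z=.075); e=w(d,318,232)
print(p,g,g-p,np.hypot(*(g-p)[:2]),'arm',e)
print('jar',w(d,256,251),'dial',w(d,372,297))
# gate lies at x~+60, plate extends along x? use distance check only; yaw from long arm line
yaw=np.arctan2(*(g-p)[1::-1]); print('yaw',np.degrees(yaw))
close()
best=None
for k in (0,np.pi):
    R=Ro.from_euler('z',yaw+k)*Ro.from_euler('x',np.pi); q=R.as_quat()[[3,0,1,2]]
    J=inverse_kinematics([p[0],p[1],.14],q)
    if J is not None:
        c=abs(J-np.array(state()['joint_pos'])).max(); print(J,c)
        if best is None or c<best[0]: best=(c,q)
np.savez('goal.npz',p=p,q=best[1],yaw=yaw)
move_to([p[0],p[1],.19],best[1]); move_l([p[0],p[1],.12],.1)
s=state(); print(s['time'],s['ee_pos'],s['ft_force'],s['finger_gap'])
a=snap('scene','s1');b=snap('wrist','w1')
c=cv2.resize(a['frame'][90:280,130:350],None,fx=2.5,fy=2.5)
cv2.imwrite('pics/m1.png',cv2.convertScaleAbs(np.hstack([cv2.resize(c,(400,345)),cv2.resize(b['frame'],(400,345))]),alpha=1.5))
E
```

```text
[ 0.46769917 -0.00261468  0.081     ] [ 0.64261621 -0.09237675  0.075     ] [ 0.17491704 -0.08976207 -0.006     ] 0.19660416614186957 arm [ 0.56106827 -0.0332237   0.07892525]
jar [0.52338728 0.10694811 0.06530399] dial [ 0.41034607 -0.15694952  0.02786596]
yaw -27.165506131613515
[-7.83498023e-02 -2.69749813e-01  1.73050853e+00 -4.44089210e-16
  1.68083393e+00  1.96657405e+00] 2.023252081140682
[-0.0783498  -0.26974981  1.73050853  0.          1.68083393 -1.1750186 ] 1.1663549092753538
4.4667 [ 0.4680298  -0.00268019  0.12065701] [-0.04030623  0.31766839 -0.09342762] 0.00033833308115962076
```

View pics/m1.png

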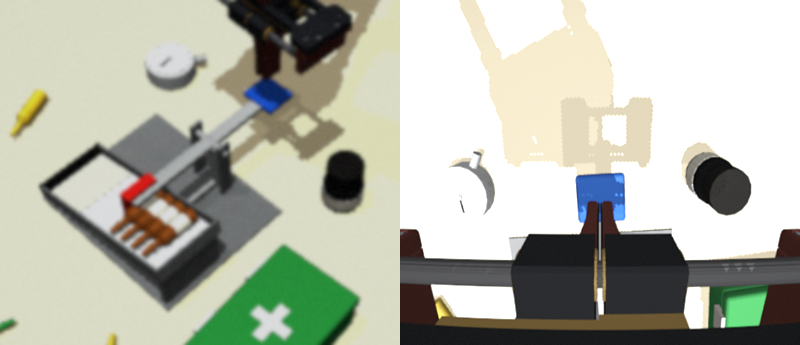

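The fingers are centred over the paddle and clear of the jar and dial. I'll press under force control, then release to just above the paddle.

```bash
cat > press.py <<'E'
from h import *
import sys
G=np.load('goal.npz'); p=G['p']
tag=sys.argv[1]
def go(z,v): move_l([p[0],p[1],z],v)
go(.095,.08); f0=state()['ft_force'][2]
z=.069; go(z,.06)
while True:
    f=state()['ft_force'][2]-f0; print(round(z,4),round(state()['ee_pos'][2],4),round(f,1))
    if f>12 or z<.058: break
    z-=.0015; go(z,.03)
hold(.8)
a=snap('scene',tag+'d'); print('held',state()['ft_force'])
go(.12,.12); hold(1.0)
b=snap('scene',tag+'u'); s=state(); print(s['time'],s['ee_pos'],s['ft_force'])
cv2.imwrite('pics/'+tag+'.png',cv2.convertScaleAbs(np.hstack([cv2.resize(x['frame'][100:270,140:310],(400,400),interpolation=3) for x in (a,b)]),alpha=1.5))
E
python3 press.py p1
```

```text
0.069 0.0701 4.7
0.0675 0.0689 4.6
0.066 0.0682 9.1
0.0645 0.0679 16.3
held [-2.79587766 -0.13808166 15.02305079]
8.875 [ 0.46770727 -0.00261711  0.11999183] [ 0.84300739  1.35183621 -0.71249077]
```

View pics/p1.png

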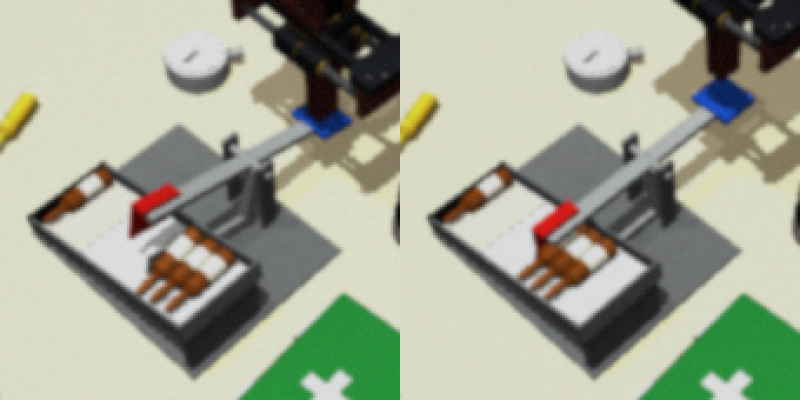

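The first press worked. One ampoule lies at the stop (crop about (75,195)), three were held back by the catch, and after release they rolled down to the closed gate. Now the second press.

```bash
python3 press.py p2
```

```text
0.069 0.07 5.8
0.0675 0.0688 6.4
0.066 0.0682 9.5
0.0645 0.0678 16.8
held [-2.44531973 -0.73896959 16.08711877]
13.1833 [ 0.46770963 -0.00260863  0.12001884] [0.56144818 0.4580504  0.45808942]
```

View pics/p2.png

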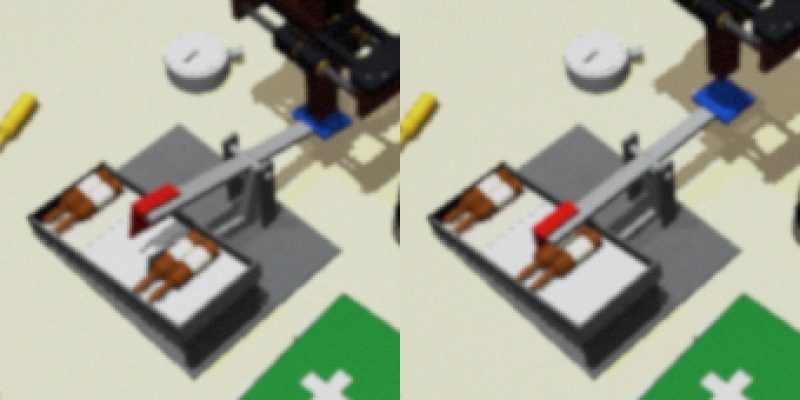

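Two ampoules lie in the well, two wait behind the closed gate and the paddle is up. The fingers are about 30 mm clear of the paddle. I'll back off a little and hand in.

```bash
python3 - <<'E'
from h import *
p=np.load('goal.npz')['p']; move_l([p[0],p[1],.18],.1); hold(.5); print(state()['time'],state()['ft_force']); job_done()
E
```

```text
14.4333 [-0.32254337  0.08240926 -0.61127611]
the job is handed in; nothing more can be done
```

I pressed the paddle fully down twice with closed fingers, let it come all the way up each time, and handed the job in at about 14.4 s of the 48 s allowed. Each press ended on the stop at about 16–17 N.

- **After press 1:** one ampoule lay in the well. The other three had rolled down to the closed gate.
- **After press 2:** two ampoules lay in the well, and two waited behind the closed gate. The paddle was up and the fingers were about 30 mm clear of it.
- **Hand-in:** I raised the arm to about 90 mm above the paddle first. The wrist force there was near zero, so the robot was touching nothing.

The dial and the part of the box in view looked unmoved. The jar was outside the last picture; the fingers moved only straight up and down over the paddle, well clear of it. I judged the final positions by eye from the scene picture and did not measure them. No check failed or disagreed.

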